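# Drop the mixing balls into the tub with the dispenser's rocking lever

### The arm

A 6-joint arm with a two-finger parallel gripper is mounted at the origin on a cart in front of the work surface, level with it; the furniture and walls round the work are solid. World frame = base frame: x ahead of the robot, y to its left, z up, the work surface at z = 0. Lengths are in mm, angles in rad, forces in N, time in s.
With the tool pointing down it reaches from about 250 to 775 mm from the base axis. Payload 4 kg.
Tool frame: the origin (TCP) lies at the very end of the fingers, on their centre line; the grasp point (between the pads) lies 19 mm behind it; z points along the fingers, y is the line along which they close (so a half turn about z gives the same grasp; the last joint's range is limited). The gripper opens to 94 mm and grips with 3 to 60 N. Pads are 16 mm wide; open, the fingers measure 119 mm over their backs; the gripper's body (75 mm by 177 mm) begins 78 mm behind the grasp point.
Start: joints at [1.07, 0.087, 1.371, -0, 1.684, -0.103], TCP at [213.076, 507.069, 205.506] pointing down, gripper open.
Joint ranges: [-3.1, 3.1], [-0.76, 2.03], [0.27, 2.55], [-1.08, 4.22], [0.17, 2.65], [-2.57, 2.57]. Speed limits (rad/s): [2.79, 2.79, 3.14, 3.14, 3.14, 3.14].

### API

Orientations are given as [roll, pitch, yaw] about the fixed x, y, z axes, in that order (R = Rz(yaw) Ry(pitch) Rx(roll)).
In Python, from workcell import ctrl, camera gives the robot as it stands.
- The arm moves only by the tool servo_tool, never from a script. Its arguments are lists of equal length, an entry for each row: "rotation": the turn, a rotation vector about the world's x, y, z each as a share of 90 degrees, from -1 to 1, a list of three; "delta_pos": the shift along the world's x, y, z each as a share of 400 mm, from -1 to 1, a list of three; "grip": the gripper's target within -1 to 1 (shut at 1, half-way at 0, fully open at -1). In form: {"rotation": [[wx, wy, wz], ...], "delta_pos": [[tx, ty, tz], ...], "grip": [grip, ...]}. A call has 1 to 20 rows; each row is the pose to reach, as a shift and turn from the pose commanded when the call began; what a row does not reach only later rows make up. A row lasts 1/12 s, in which the tool goes at most 41.7 mm and 7.16 degrees, less where a joint would pass 70% of its speed; a pose out of reach is approached as far as the arm can. A call with a number of a shift or a turn outside -1 to 1 is refused whole. A call with a gripper value outside its range is refused whole. The fingers move at their own pace and stop on an object; "force" is the grip in N (left out, the last holds). Time passes only in rows, so rows that repeat a pose let the fingers close. It gives the time, the measured TCP pose, the force, the opening and the grip force at its end, in the units of the state.
- ctrl.read_state(): the state, without advancing time (a new reading comes with each control period).
- camera(name): name is "scene" or "top"; returns a dict with "image" (400x640x3 uint8, red, green, blue), "fx", "fy", "cx", "cy" (pixels), "extrinsics" (4x4, takes a point from world to camera coordinates). Camera axes: x right, y down, z forward; pixel columns grow to the right and rows downward; lengths in mm; the calibration is good to about 2 mm. A picture is of the moment at which its call begins. There is no depth.
- ctrl.hand_in(): hands the job in; it is judged then, once.
The state is a dict: "time_s": time; "qpos": joint angles; "dq": joint speeds; "effort": joint torques, N m; "ee_pos": TCP position; "tool_rot": TCP orientation; "wrist_force": force on the tool from outside, world axes, zero at the start; "wrist_torque": the same for the moment, N m; "width": finger opening in mm; "grip_force": force on a finger pad.
Only numpy, scipy, OpenCV 4.12 (cv2) and the standard library are available. Lean on these libraries where they do the work, as an engineer would, in place of code of your own. Each camera call takes 0.05 s, during which the arm holds its last target. There are 200 camera calls.

### The job

Without picking anything up, push the yellow tub along the bench with the fingertips until its mouth is under the open end of the ball dispenser's chute, then press down the orange pad of the rocking lever so that the red gate at its other end lifts, and keep it pressed until both steel balls have rolled out into the tub. Then let the lever go so that the gate shuts again, and leave the tub standing there with both balls in it. Do not lift or tip the tub, do not touch the balls or the gate yourself, and leave the other things on the bench where they are.

Things in the scene. Friction and masses are not known exactly. Their poses are not given: they have to be found in the camera images.
- dispenser: ball dispenser, fixed to the bench: green foot (110 x 120 x 12 mm), two green cheeks 218 mm tall carrying the lever pivot (205 mm up), and between them an aluminium chute 37 mm wide. Origin on the bench below the pivot. +y points from the pivot to the orange pad; -y is downhill along the chute (9 degrees), whose open end is 125 mm from the pivot, the foot's edge 50 mm. Its yaw varies
- spout_end (a point): middle of the open lower end of the chute, on its floor, 122 mm above the bench (underside 118 mm, so the tub slides freely beneath it)
- drop_spot (a point): point on the bench (z = 0), 38 mm beyond the chute's open end along the dispenser's -y axis: where the balls come down, and where the middle of the tub is best put. The balls fall in if the tub's middle is within about 25 mm of it
- lever (a joint): angle of the rocking lever, rad: 0 at rest (lever level, gate shut, held there by a spring), grows as the orange pad goes down and the gate goes up, stop at 0.36. The balls can pass from about 0.23; press to 0.30 or more. The spring brings it back to 0 when let go
- pad_top (a point): middle of the top of the orange ribbed pad (40 x 40 mm) on the pressing end of the steel lever, 100 mm from the pivot, 216 mm above the bench at rest; nothing is under it. It goes down 35 mm to the stop; the force needed is about 2 N at the start and 4 N at the stop
- gate_edge (a point): middle of the lower edge of the red gate plate (24 mm wide, 4 mm thick, 75 mm tall) that hangs from the other end of the lever, 90 mm from the pivot, into the chute; at rest it is 3 mm above the chute's floor, at the stop about 40 mm
- tub: loose square yellow plastic tub, open on top, 70 to 150 g: 100 mm along its x, 132 mm along its y, walls 74 mm high and about 11 mm thick. Origin at its underside, z up; its middle lies 3 mm along +x from the origin. Its y axis points roughly along the dispenser's y. It starts 130 to 200 mm from the drop spot, downhill beyond the chute's open end
- tub_center (a point): middle of the tub, half-way up its walls (37 mm above the bench)
- ball_1_center (a point): centre of the lower of two steel balls, 25 mm across, 60 g, that lie in the chute one behind the other against the gate
- ball_2_center (a point): centre of the upper steel ball, 25 mm across, just uphill of the first
- ball_1: the lower steel ball (use its centre point for the position)
- ball_2: the upper steel ball (use its centre point for the position)
- cup: bystander: small pink-stained cup, 79 mm wide, 63 mm tall; origin in the middle of its underside
- rib: bystander: flat wooden kidney-shaped rib, 52 x 100 x 9 mm; origin in the middle of its underside
- marker: bystander: white marker with a red cap, 17 x 135 x 16 mm, lying; origin in the middle of its underside, y along it
- plaster_blank_2: bystander: cast plaster block, 48 x 48 x 20 mm; origin in the middle of its underside
- pin_tin: bystander: blue-grey tin, 57 mm across, 72 mm tall, at the back; origin in the middle of its underside
There are look-alikes about, which are no part of the job. Several things have the shape of the tub; the one meant has the colours described above.

How it is judged:
By the outcome, as a careful person would: the job done as asked, in the order asked, and still so for the second after the job is handed in, with the robot touching nothing.
It also fails if it takes over 48 s, if anything falls off the work surface, if the arm or the gripper's body presses on something with over 40 N, if the wrist force passes 120 N, or if a joint passes its speed limit or range.

## Working session

There is one attempt and no reset: what is moved stays moved. The work goes in short steps, Python scripts to look and compute and a tool call to move; the robot and the scene stay as the last step left them, time stands still between calls to the robot, and variables do not carry over. Pictures are saved under pics/ and viewed, at most 10 in all, crops included, and the job is handed in when it is done.

Besides the shell and the picture viewer there is one more tool, called in YAML: its name, and indented under it one key for each argument. servo_tool: Moves the arm, as the interface text tells. Shift numbers are shares of 400 mm and turn numbers shares of 90 degrees, none past 1 either way. Its arguments: {"type":"object","properties":{"rotation":{"type":"array"},"delta_pos":{"type":"array"},"grip":{"type":"array"},"force":{"type":"number"}},"required":["rotation","delta_pos","grip"]}

```bash
mkdir -p pics
cat > h.py <<'E'
import numpy as np, cv2
from workcell import ctrl, camera
def snap(n,f):
    c=camera(n); cv2.imwrite(f'pics/{f}.png',cv2.cvtColor(c['image'],cv2.COLOR_RGB2BGR)); np.save(f'pics/{f}.npy',c,allow_pickle=True); return c
def load(f): return np.load(f'pics/{f}.npy',allow_pickle=True).item()
def ray(c,u,v):
    E=np.array(c['extrinsics']);R=E[:3,:3];t=E[:3,3]
    d=R.T@np.array([(u-c['cx'])/c['fx'],(v-c['cy'])/c['fy'],1]); return -R.T@t,d
def onz(c,u,v,z):
    o,d=ray(c,u,v); return o+d*(z-o[2])/d[2]
def proj(c,p):
    E=np.array(c['extrinsics']);q=E[:3,:3]@np.array(p,float)+E[:3,3]
    return c['fx']*q[0]/q[2]+c['cx'],c['fy']*q[1]/q[2]+c['cy']
E
python3 - <<'E'
from h import *
for n in('scene','top'):
    c=snap(n,n+'0'); print(n,ray(c,320,200))
print(ctrl.read_state())
E
```

```text
scene (array([ -11.38089737,  898.44348032, 1093.61202618]), array([ 0.40833587, -0.65081034, -0.64010961]))
top (array([ 310.115897  ,  -46.46105901, 1848.79974215]), array([ 0.14639454, -0.00670741, -0.98920573]))
{'time_s': 0.1, 'qpos': array([ 1.06989001e+00,  8.78867087e-02,  1.37204952e+00,  2.58258249e-07,
        1.68363723e+00, -1.03084902e-01]), 'dq': array([ 0.001306  , -0.00047239, -0.0031428 , -0.00060047,  0.00022148,
        0.00078674]), 'effort': array([ 2.60220222e-03, -3.41248941e+01, -3.03300619e+01,  7.19216047e-02,
        3.04638525e-02, -9.44388989e-05]), 'ee_pos': array([212.83646144, 506.61933778, 204.4453709 ]), 'tool_rot': array([-3.13962240e+00, -2.04083866e-04,  2.74377106e+00]), 'wrist_force': array([-0.59571441,  0.1670569 ,  0.95803305]), 'wrist_torque': array([-0.04130774, -0.00087437,  0.01142274]), 'grip_force': 0.0, 'width': 94.24238383026297}
```

View pics/scene0.png

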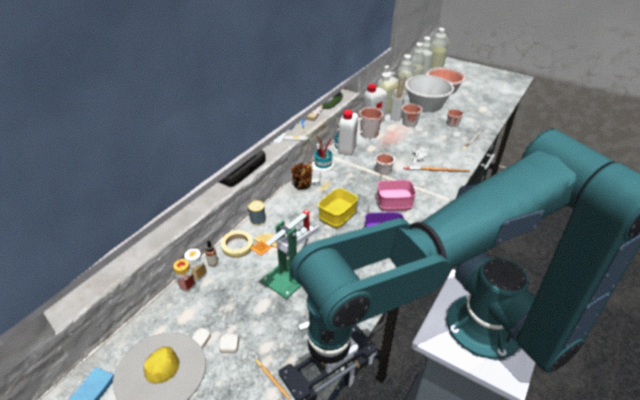

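View pics/top0.png

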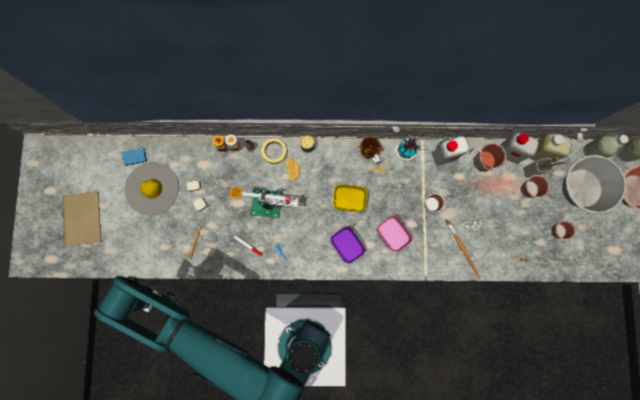

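The top view shows the dispenser foot at about (266,205), pad at (236,193), chute end at about (305,201), and the yellow tub at (350,198). The pink tub is at (394,233) and the purple one at (348,245). Next I'll measure these.

Run:
```python
from h import *
c=load('top0');im=c['image']
s=load('scene0')
hsv=cv2.cvtColor(im,cv2.COLOR_RGB2HSV)
def blobs(lo,hi,box,z,nm):
    m=cv2.inRange(hsv,lo,hi);k=np.zeros_like(m);x0,y0,x1,y1=box;k[y0:y1,x0:x1]=m[y0:y1,x0:x1]
    n,l,st,ce=cv2.connectedComponentsWithStats(k)
    for i in range(1,n):
        if st[i,4]>15:
            pts=np.argwhere(l==i)[:,::-1].astype(np.float32)
            w=np.array([onz(c,u,v,z)[:2] for u,v in pts],np.float32)
            print(nm,st[i],ce[i].round(1),onz(c,*ce[i],z).round(1),cv2.minAreaRect(w))
blobs((18,120,60),(35,255,255),(325,175,375,220),74,'tub')
blobs((5,130,100),(20,255,255),(222,180,250,205),216,'pad')
blobs((60,100,30),(95,255,255),(240,180,300,225),12,'green')
blobs((0,120,60),(5,255,255),(265,185,320,215),230,'red')
for nm,b in(('a',im[165:260,210:400]),):cv2.imwrite('pics/cropA.png',cv2.cvtColor(cv2.resize(b,None,fx=4.2,fy=4.2,interpolation=cv2.INTER_CUBIC),cv2.COLOR_RGB2BGR))
b=s['image'][180:310,230:430];cv2.imwrite('pics/cropB.png',cv2.cvtColor(cv2.resize(b,None,fx=4,fy=4,interpolation=cv2.INTER_CUBIC),cv2.COLOR_RGB2BGR))
```

```text
tub [333 184  35  28 843] [349.7 197.6] [ 583.5 -176.8   74. ] ((583.3280639648438, -177.24444580078125), (135.3880615234375, 105.7590560913086), 84.07889556884766)
pad [230 187  12  12 118] [235.4 192.3] [577.7 253.2 216. ] ((577.7385864257812, 253.4033660888672), (39.906394958496094, 39.3360481262207), 82.5682144165039)
green [258 189  20   5  38] [266.8 190.8] [618.6 161.   12. ] ((618.9083251953125, 158.09188842773438), (78.96302032470703, 12.443306922912598), 83.30095672607422)
green [251 198  29  19 330] [263.6 208.6] [544.  172.5  12. ] ((549.8377075195312, 165.27980041503906), (115.11809539794922, 68.1249771118164), 83.74407196044922)
red [286 195   4   7  20] [287.4 198. ] [556.   61.3 230. ] ((556.0015869140625, 60.7155647277832), (22.087310791015625, 10.900580406188965), 1.0199620723724365)
```

View pics/cropA.png

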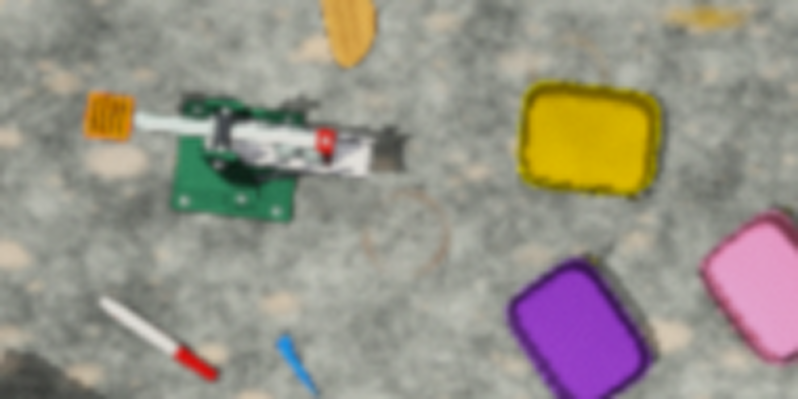

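View pics/cropB.png

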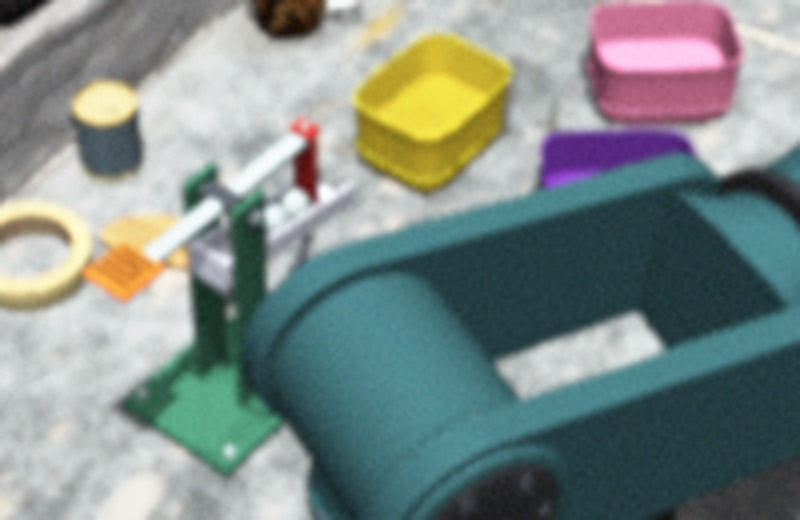

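Run:
```python
from h import *
c=load('top0');s=load('scene0')
q=np.array([onz(s,230+u/4,180+v/4,74)[:2] for u,v in((357,105),(435,37),(511,75),(430,140))]);print(q.round(),q.mean(0))
q=np.array([onz(c,210+u/4.2,165+v/4.2,74)[:2] for u,v in((521,85),(660,93),(655,192),(520,184))]);print(q.round(),q.mean(0))
for nm,pts in dict(purple=((575,260),(650,355),(510,310)),pink=((703,270),(770,212)),rib=((348,66),(325,0)),rail_wall=((0,0),)).items():print(nm,[onz(c,210+u/4.2,165+v/4.2,74 if nm[0]=='p' else 5)[:2].round() for u,v in pts])
print('pad scene',onz(s,230+125/4,180+270/4,214), 'red',onz(s,230+304/4,180+127/4,225))
d=np.array([.113,.9936]);pv=np.array([577.7,253.3])-100*d
for k,z in((50,12),(-50,12),(-125,122),(125*0,205)):
  p=pv+k*d; a=proj(c,[*p,z]);print(k,((a[0]-210)*4.2,(a[1]-165)*4.2))
```

```text
[[ 623. -108.]
 [ 615. -227.]
 [ 531. -217.]
 [ 547. -104.]] [ 579.08784281 -163.89895037]
[[ 633. -114.]
 [ 626. -247.]
 [ 531. -241.]
 [ 538. -114.]] [ 582.18244423 -179.06581363]
purple [array([ 466., -166.]), array([ 378., -236.]), array([ 419., -105.])]
pink [array([ 458., -286.]), array([ 513., -350.])]
rib [array([663.,  55.]), array([730.,  79.])]
rail_wall [array([727., 402.])]
pad scene [574.60590587 258.67150344 214.        ] red [548.06497484  82.41242532 225.        ]
50 (np.float64(193.98302810563672), np.float64(154.6568665045879))
-50 (np.float64(295.2240458149088), np.float64(166.95872528953626))
-125 (np.float64(366.493357117818), np.float64(160.54612617918062))
0 (np.float64(221.35971558659696), np.float64(130.248491643577))
```

servo_tool:
  rotation:
    - [0,0,0]
    - [0,0,0]
    - [0,0,-0.4]
    - [0,0,-0.4]
    - [0,0,-0.4]
    - [0,0,-0.4]
    - [0,0,-0.4]
    - [0,0,-0.4]
    - [0,0,-0.4]
    - [0,0,-0.4]
    - [0,0,-0.4]
    - [0,0,-0.4]
    - [0,0,-0.4]
    - [0,0,-0.4]
    - [0,0,-0.4]
  delta_pos:
    - [0,0,0.1]
    - [0,0,0.236]
    - [0.45,-0.9925,0.236]
    - [0.45,-0.9925,0.236]
    - [0.45,-0.9925,0.236]
    - [0.45,-0.9925,0.236]
    - [0.45,-0.9925,0.236]
    - [0.45,-0.9925,0.236]
    - [0.45,-0.9925,0.236]
    - [0.45,-0.9925,0.236]
    - [0.45,-0.9925,0.236]
    - [0.45,-0.9925,0.236]
    - [0.45,-0.9925,0.236]
    - [0.45,-0.9925,0.236]
    - [0.45,-0.9925,0.236]
  grip: [0,0,0,0,0,0,0,0,0,0,0,0,0,0,0]

```text
time_s: 1.35
ee_pos: [393.1, 109.5, 299.4]
tool_rot: [-3.141, -0.001, 2.113]
wrist_force: [0.4, -0.4, 0.2]
width: 46.9
grip_force: 0.0
```

servo_tool:
  rotation:
    - [0,0,-0.419]
    - [0,0,-0.419]
    - [0,0,-0.419]
    - [0,0,-0.419]
    - [0,0,-0.419]
    - [0,0,-0.419]
    - [0,0,-0.419]
    - [0,0,-0.419]
    - [0,0,-0.419]
    - [0,0,-0.419]
    - [0,0,-0.419]
    - [0,0,-0.419]
    - [0,0,-0.419]
    - [0,0,-0.419]
    - [0,0,-0.419]
  delta_pos:
    - [0.4475,-0.9925,0]
    - [0.4475,-0.9925,0]
    - [0.4475,-0.9925,0]
    - [0.4475,-0.9925,0]
    - [0.4475,-0.9925,0]
    - [0.4475,-0.9925,0]
    - [0.4475,-0.9925,0]
    - [0.4475,-0.9925,0]
    - [0.4475,-0.9925,0]
    - [0.4475,-0.9925,0]
    - [0.4475,-0.9925,0]
    - [0.4475,-0.9925,0]
    - [0.4475,-0.9925,0]
    - [0.4475,-0.9925,0]
    - [0.4475,-0.9925,0]
  grip: [0,0,0,0,0,0,0,0,0,0,0,0,0,0,0]

```text
time_s: 2.6
ee_pos: [572.3, -284.6, 300.8]
tool_rot: [3.141, -0.0, 1.46]
wrist_force: [0.6, -0.1, 0.0]
width: 47.1
grip_force: 0.0
```

servo_tool:
  rotation:
    - [0,0,0]
    - [0,0,0]
    - [0,0,0]
    - [0,0,0]
    - [0,0,0]
    - [0,0,0]
    - [0,0,0]
    - [0,0,0]
    - [0,0,0]
    - [0,0,0]
  delta_pos:
    - [0,0,-0.1]
    - [0,0,-0.2]
    - [0,0,-0.3]
    - [0,0,-0.4]
    - [0,0,-0.5]
    - [0,0,-0.58]
    - [0,0,-0.64]
    - [0,0,-0.68]
    - [0,0,-0.7]
    - [0,0,-0.7]
  grip: [0,0,0,0,0,0,0,0,0,0]

```text
time_s: 3.43
ee_pos: [571.0, -284.8, 18.4]
tool_rot: [-3.139, -0.002, 1.459]
wrist_force: [0.4, -0.1, -0.0]
width: 47.6
grip_force: 0.0
```

servo_tool:
  rotation:
    - [0,0,0]
    - [0,0,0]
    - [0,0,0]
    - [0,0,0]
    - [0,0,0]
    - [0,0,0]
    - [0,0,0]
    - [0,0,0]
    - [0,0,0]
    - [0,0,0]
    - [0,0,0]
    - [0,0,0]
    - [0,0,0]
    - [0,0,0]
    - [0,0,0]
    - [0,0,0]
    - [0,0,0]
    - [0,0,0]
    - [0,0,0]
    - [0,0,0]
  delta_pos:
    - [0.002,0.02,0]
    - [0.005,0.04,0]
    - [0.007,0.06,0]
    - [0.009,0.08,0]
    - [0.011,0.1,0]
    - [0.014,0.12,0]
    - [0.016,0.14,0]
    - [0.018,0.16,0]
    - [0.02,0.18,0]
    - [0.023,0.2,0]
    - [0.025,0.22,0]
    - [0.027,0.24,0]
    - [0.03,0.26,0]
    - [0.032,0.28,0]
    - [0.034,0.295,0]
    - [0.035,0.305,0]
    - [0.036,0.313,0]
    - [0.036,0.319,0]
    - [0.037,0.323,0]
    - [0.037,0.323,0]
  grip: [0,0,0,0,0,0,0,0,0,0,0,0,0,0,0,0,0,0,0,0]

```text
time_s: 5.1
ee_pos: [586.8, -157.4, 19.8]
tool_rot: [-3.141, -0.0, 1.457]
wrist_force: [0.3, -0.8, -0.6]
width: 46.8
grip_force: 0.1
```

Run:
```python
from h import *
c=snap('top','top1');s=snap('scene','scene1')
a=cv2.resize(c['image'][165:265,210:400],None,fx=4,fy=4,interpolation=cv2.INTER_CUBIC)
b=cv2.resize(s['image'][165:290,230:430],(760,475)[:2],interpolation=cv2.INTER_CUBIC)
cv2.imwrite('pics/c1.png',cv2.cvtColor(a,cv2.COLOR_RGB2BGR));cv2.imwrite('pics/d1.png',cv2.cvtColor(b,cv2.COLOR_RGB2BGR))
```

```text
(no output)
```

View pics/c1.png

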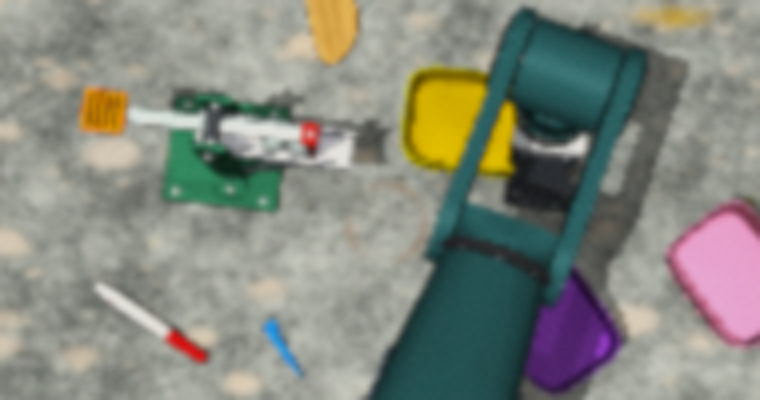

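View pics/d1.png

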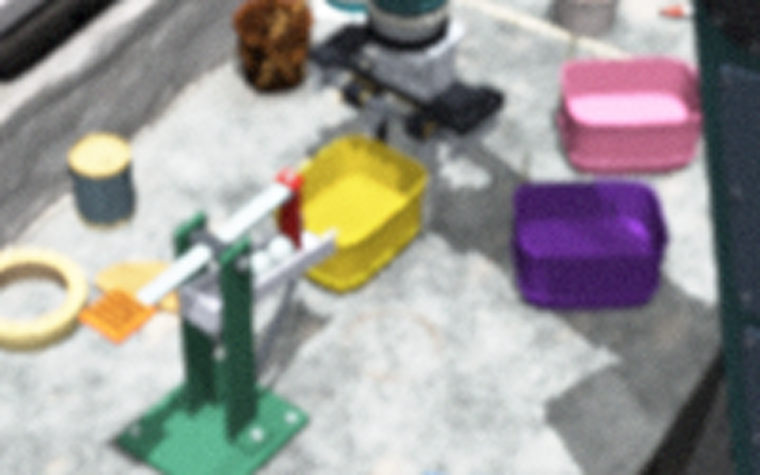

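The tub slid straight without visible rotation: its left edge is at crop (403,118), its top edge at v≈68 and its bottom at v≈172. Nothing else moved.

Run:
```python
from h import *
c=load('top1');s=load('scene1')
for u,v in((403,118),(450,68),(450,172)):print(onz(c,210+u/4,165+v/4,74).round(1))
# scene: right rim corner, near bottom corner
for u,v,z in((427,180,74),(345,292,0),(425,222,0),(352,135,74)):print(onz(s,230+u/3.8,165+v/3.8,z).round(1))
# yellow fit of outer top-view edge
hsv=cv2.cvtColor(c['image'],cv2.COLOR_RGB2HSV);m=cv2.inRange(hsv,(18,120,60),(35,255,255))
m[:,:305]=0;m[:,345:]=0;m[:175]=0;m[215:]=0
for u in range(314,330,3):
  r=np.where(m[:,u])[0];print(u,onz(c,u,r[0]-.5,74)[:2].round(1),onz(c,u,r[-1]+.5,74)[:2].round(1))
for v in range(188,203,3):
  r=np.where(m[v])[0];print(v,onz(c,r[0]-.5,v,74)[:2].round(1))
```

```text
[594.6 -21.4  74. ]
[645.8 -68.   74. ]
[540.7 -68.7  74. ]
[ 540.  -124.5   74. ]
[564.8 -28.1   0. ]
[ 551.6 -146.4    0. ]
[ 629.8 -140.8   74. ]
314 [643.4 -33.9] [546.4 -34.8]
317 [647.6 -45.9] [542.5 -46.8]
320 [647.7 -57.9] [542.6 -58.7]
323 [647.8 -69.9] [542.7 -70.6]
326 [648. -82.] [571.  -82.4]
329 [644. -94.] [599.3 -94.2]
188 [620.9 -20.1]
191 [608.8 -20.3]
194 [596.6 -20.4]
197 [584.5 -16.5]
200 [572.4 -16.7]
```

servo_tool:
  rotation:
    - [0,0,0]
    - [0,0,0]
    - [0,0,0]
    - [0,0,0]
    - [0,0,0]
    - [0,0,-1]
    - [0,0,-1]
    - [0,0,-1]
    - [0,0,-1]
    - [0,0,-1]
    - [0,0,-1]
    - [0,0,-1]
    - [0,0,-1]
    - [0,0,-1]
    - [0,0,-1]
    - [0,0,-1]
    - [0,0,-1]
    - [0,0,-1]
    - [0,0,-1]
    - [0,0,-1]
  delta_pos:
    - [-0.003,-0.025,0]
    - [-0.006,-0.05,0]
    - [-0.006,-0.05,0.1]
    - [-0.006,-0.05,0.2]
    - [-0.006,-0.05,0.275]
    - [0.03,-0.02,0.275]
    - [0.06,0.01,0.275]
    - [0.09,0.04,0.275]
    - [0.12,0.07,0.275]
    - [0.15,0.1,0.275]
    - [0.18,0.12,0.275]
    - [0.2,0.14,0.275]
    - [0.228,0.159,0.275]
    - [0.228,0.159,0.275]
    - [0.228,0.159,0.275]
    - [0.228,0.159,0.275]
    - [0.228,0.159,0.275]
    - [0.228,0.159,0.275]
    - [0.228,0.159,0.275]
    - [0.228,0.159,0.275]
  grip: [0,0,0,0,0,-0.5,-0.5,-0.5,-0.5,-0.5,-0.5,-0.5,-0.5,-0.5,-0.5,-0.5,-0.5,-0.5,-0.5,-0.5]

```text
time_s: 6.87
ee_pos: [678.0, -95.2, 129.6]
tool_rot: [3.141, 0.0, -0.113]
wrist_force: [-0.2, -0.6, -0.2]
width: 70.5
grip_force: 0.0
```

servo_tool:
  rotation:
    - [0,0,0]
    - [0,0,0]
    - [0,0,0]
    - [0,0,0]
    - [0,0,0]
    - [0,0,0]
    - [0,0,0]
    - [0,0,0]
    - [0,0,0]
    - [0,0,0]
    - [0,0,0]
    - [0,0,0]
    - [0,0,0]
    - [0,0,0]
    - [0,0,0]
    - [0,0,0]
    - [0,0,0]
    - [0,0,0]
    - [0,0,0]
    - [0,0,0]
  delta_pos:
    - [0,0,-0.1]
    - [0,0,-0.19]
    - [0,0,-0.25]
    - [0,0,-0.275]
    - [0,0,-0.275]
    - [-0.018,0.002,-0.275]
    - [-0.036,0.004,-0.275]
    - [-0.054,0.006,-0.275]
    - [-0.072,0.008,-0.275]
    - [-0.09,0.01,-0.275]
    - [-0.108,0.012,-0.275]
    - [-0.126,0.014,-0.275]
    - [-0.144,0.016,-0.275]
    - [-0.162,0.018,-0.275]
    - [-0.175,0.02,-0.275]
    - [-0.185,0.021,-0.275]
    - [-0.192,0.022,-0.275]
    - [-0.197,0.0225,-0.275]
    - [-0.2005,0.023,-0.275]
    - [-0.2005,0.023,-0.275]
  grip: [-0.5,-0.5,-0.5,-0.5,-0.5,-0.5,-0.5,-0.5,-0.5,-0.5,-0.5,-0.5,-0.5,-0.5,-0.5,-0.5,-0.5,-0.5,-0.5,-0.5]

```text
time_s: 8.53
ee_pos: [597.6, -84.9, 19.7]
tool_rot: [3.142, 0.001, -0.113]
wrist_force: [0.1, 0.1, -0.2]
width: 70.7
grip_force: 0.2
```

servo_tool:
  rotation:
    - [0,0,0]
    - [0,0,0]
    - [0,0,0]
    - [0,0,0]
    - [0,0,0]
    - [0,0,1]
    - [0,0,1]
    - [0,0,1]
    - [0,0,1]
    - [0,0,1]
    - [0,0,1]
    - [0,0,1]
    - [0,0,1]
    - [0,0,1]
    - [0,0,1]
    - [0,0,1]
    - [0,0,1]
    - [0,0,1]
    - [0,0,1]
    - [0,0,1]
  delta_pos:
    - [0.025,-0.003,0]
    - [0.05,-0.006,0]
    - [0.05,-0.006,0.1]
    - [0.05,-0.006,0.2]
    - [0.05,-0.006,0.275]
    - [0.02,-0.04,0.275]
    - [-0.01,-0.07,0.275]
    - [-0.04,-0.1,0.275]
    - [-0.07,-0.13,0.275]
    - [-0.1,-0.16,0.275]
    - [-0.13,-0.18,0.275]
    - [-0.15,-0.2,0.275]
    - [-0.1705,-0.2118,0.275]
    - [-0.1705,-0.2118,0.275]
    - [-0.1705,-0.2118,0.275]
    - [-0.1705,-0.2118,0.275]
    - [-0.1705,-0.2118,0.275]
    - [-0.1705,-0.2118,0.275]
    - [-0.1705,-0.2118,0.275]
    - [-0.1705,-0.2118,0.275]
  grip: [-0.5,-0.5,-0.5,-0.5,-0.5,0,0,0,0,0,0,0,0,0,0,0,0,0,0,0]

```text
time_s: 10.2
ee_pos: [529.4, -169.5, 129.4]
tool_rot: [-3.14, -0.0, 1.455]
wrist_force: [-0.4, 0.5, 0.7]
width: 47.3
grip_force: 0.0
```

Run:
```python
from h import *
c=snap('top','top2');s=snap('scene','scene2')
a=cv2.resize(c['image'][170:260,230:390],None,fx=3.5,fy=3.5,interpolation=cv2.INTER_CUBIC)
b=cv2.resize(s['image'][185:270,260:430],(560,280),interpolation=cv2.INTER_CUBIC)
o=np.vstack([a[:,:560],b]);cv2.imwrite('pics/e2.png',cv2.cvtColor(o,cv2.COLOR_RGB2BGR))
hsv=cv2.cvtColor(c['image'],cv2.COLOR_RGB2HSV);m=cv2.inRange(hsv,(18,120,60),(35,255,255))
m[:,:305]=0;m[:,355:]=0;m[:180]=0;m[235:]=0
for u in range(310,350,5):
  r=np.where(m[:,u])[0]
  if len(r):print(u,onz(c,u,r[0]-.5,74)[:2].round(1),onz(c,u,r[-1]+.5,74)[:2].round(1))
for v in range(198,220,4):
  r=np.where(m[v])[0]
  if len(r):print(v,onz(c,r[0]-.5,v,74)[:2].round(1),onz(c,r[-1]+.5,v,74)[:2].round(1))
```

```text
310 [578.5 -18.6] [498.4 -19.5]
315 [590.7 -38.4] [486.6 -39.4]
320 [590.9 -58.4] [486.8 -59.2]
325 [591.1 -78.3] [483. -79.]
330 [587.2 -98.3] [523.  -98.6]
335 [ 583.4 -118.2] [ 479.4 -118.5]
340 [ 563.4 -138.2] [ 495.4 -138.3]
198 [580.5 -20.6] [ 581.4 -120.2]
202 [564.3 -12.8] [ 565.5 -148.2]
206 [548.3 -13. ] [ 549.4 -148.2]
210 [532.2  -9.2] [ 533.4 -148.2]
214 [516.2  -9.4] [ 517.4 -148.2]
218 [500.4 -17.5] [ 501.4 -144.2]
```

View pics/e2.png

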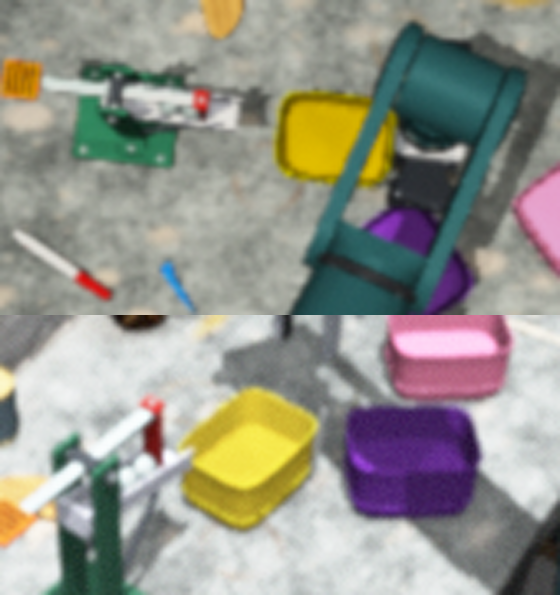

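The tub sits at about (540,-79) and is square to the chute, with purple untouched. Next is the final push along the axis.

servo_tool:
  rotation:
    - [0,0,0]
    - [0,0,0]
    - [0,0,0]
    - [0,0,0]
    - [0,0,0]
    - [0,0,0]
    - [0,0,0]
    - [0,0,0]
    - [0,0,0]
    - [0,0,0]
    - [0,0,0]
    - [0,0,0]
    - [0,0,0]
    - [0,0,0]
    - [0,0,0]
    - [0,0,0]
    - [0,0,0]
    - [0,0,0]
    - [0,0,0]
    - [0,0,0]
  delta_pos:
    - [0,0,-0.1]
    - [0,0,-0.19]
    - [0,0,-0.25]
    - [0,0,-0.275]
    - [0,0,-0.275]
    - [0.002,0.02,-0.275]
    - [0.005,0.04,-0.275]
    - [0.007,0.06,-0.275]
    - [0.009,0.08,-0.275]
    - [0.012,0.1,-0.275]
    - [0.014,0.12,-0.275]
    - [0.016,0.14,-0.275]
    - [0.018,0.16,-0.275]
    - [0.02,0.178,-0.275]
    - [0.022,0.192,-0.275]
    - [0.023,0.202,-0.275]
    - [0.024,0.21,-0.275]
    - [0.025,0.215,-0.275]
    - [0.025,0.217,-0.275]
    - [0.025,0.217,-0.275]
  grip: [0,0,0,0,0,0,0,0,0,0,0,0,0,0,0,0,0,0,0,0]

```text
time_s: 11.97
ee_pos: [539.6, -82.7, 19.8]
tool_rot: [-3.141, -0.0, 1.457]
wrist_force: [0.7, 0.5, 0.3]
width: 47.0
grip_force: 0.1
```

servo_tool:
  rotation:
    - [0,0,0]
    - [0,0,0]
    - [0,0,0]
    - [0,0,0]
    - [0,0,0]
    - [0,0,0]
    - [0,0,0]
    - [0,0,0]
    - [0,0,0]
    - [0,0,0]
    - [0,0,0]
    - [0,0,0]
    - [0,0,0]
    - [0,0,0]
    - [0,0,0]
    - [0,0,0]
    - [0,0,0]
    - [0,0,0]
    - [0,0,0]
    - [0,0,0]
  delta_pos:
    - [-0.005,-0.04,0]
    - [-0.011,-0.1,0]
    - [-0.011,-0.1,0.1]
    - [-0.011,-0.1,0.2]
    - [-0.011,-0.1,0.3]
    - [-0.011,-0.1,0.4]
    - [-0.011,-0.1,0.5]
    - [-0.011,-0.1,0.6]
    - [-0.011,-0.1,0.7]
    - [-0.011,-0.1,0.775]
    - [0,0,0.775]
    - [0.01,0.1,0.775]
    - [0.02,0.2,0.775]
    - [0.03,0.3,0.775]
    - [0.045,0.4,0.775]
    - [0.057,0.5,0.775]
    - [0.068,0.6,0.775]
    - [0.08,0.7,0.775]
    - [0.09,0.8,0.775]
    - [0.095,0.84,0.775]
  grip: [0,0,0,0,0,0,0,0,0,1,1,1,1,1,1,1,1,1,1,1]

```text
time_s: 13.63
ee_pos: [577.0, 258.0, 328.4]
tool_rot: [-3.139, -0.001, 1.462]
wrist_force: [0.5, 0.2, -0.1]
width: 0.4
grip_force: 0.0
```

Run:
```python
from h import *
c=snap('top','top3');s=snap('scene','scene3')
a=cv2.resize(c['image'][170:260,220:380],None,fx=3.5,fy=3.5,interpolation=cv2.INTER_CUBIC)
b=cv2.resize(s['image'][185:270,250:420],(560,280),interpolation=cv2.INTER_CUBIC)
o=np.vstack([a,b]);cv2.imwrite('pics/e3.png',cv2.cvtColor(o,cv2.COLOR_RGB2BGR))
hsv=cv2.cvtColor(c['image'],cv2.COLOR_RGB2HSV);m=cv2.inRange(hsv,(18,120,60),(35,255,255))
m[:,:285]=0;m[:,345:]=0;m[:180]=0;m[235:]=0
for v in range(198,220,4):
  r=np.where(m[v])[0]
  if len(r):print(v,onz(c,r[0]-.5,v,74)[:2].round(1),onz(c,r[-1]+.5,v,74)[:2].round(1))
for u in range(310,325,4):
  r=np.where(m[:,u])[0]
  if len(r):print(u,onz(c,u,r[0]-.5,74)[:2].round(1),onz(c,u,r[-1]+.5,74)[:2].round(1))
```

```text
198 [580.1  27.2] [581.  -76.4]
202 [563.9  31. ] [564.9 -80.5]
206 [547.9  30.7] [548.8 -80.6]
210 [531.6  58.3] [532.8 -80.6]
214 [515.7  58. ] [516.8 -76.8]
218 [499.8  45.8] [500.8 -72.9]
310 [594.6 -18.4] [490.4 -19.6]
314 [590.7 -34.4] [486.6 -35.4]
318 [590.9 -50.4] [486.7 -51.2]
322 [587.  -66.4] [494.8 -67. ]
```

View pics/e3.png

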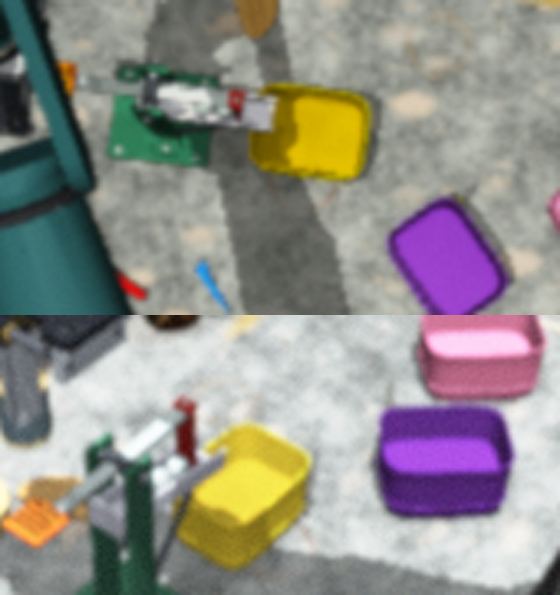

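The tub mouth is under the chute's open end (chute end at crop (275,113), tub spanning 250–372 by 83–180). I'll check the chute end numerically.

Run:
```python
from h import *
c=load('top3')
for u,v,z in((273,98,135),(271,131,135),(277,113,122)):print(onz(c,220+u/3.5,170+v/3.5,z).round(1))
print(ctrl.read_state()['ee_pos'])
```

```text
[570.8  26.6 135. ]
[534.2  28.3 135. ]
[556.   22.5 122. ]
[577.32418005 255.85853402 328.19487301]
```

servo_tool:
  rotation:
    - [0,0,0]
    - [0,0,0]
    - [0,0,0]
    - [0,0,0]
    - [0,0,0]
    - [0,0,0]
    - [0,0,0]
    - [0,0,0]
    - [0,0,0]
    - [0,0,0]
    - [0,0,0]
    - [0,0,0]
    - [0,0,0]
    - [0,0,0]
  delta_pos:
    - [0,0,-0.08]
    - [0,0,-0.16]
    - [0,0,-0.22]
    - [0,0,-0.25]
    - [0,0,-0.27]
    - [0,0,-0.285]
    - [0,0,-0.3]
    - [0,0,-0.315]
    - [0,0,-0.33]
    - [0,0,-0.34]
    - [0,0,-0.35]
    - [0,0,-0.355]
    - [0,0,-0.3575]
    - [0,0,-0.3575]
  grip: [1,1,1,1,1,1,1,1,1,1,1,1,1,1]

```text
time_s: 14.9
ee_pos: [578.2, 253.2, 187.2]
tool_rot: [3.14, -0.0, 1.457]
wrist_force: [1.0, -0.4, 4.6]
width: 0.3
grip_force: 1.8
```

Run:
```python
from h import *
s=snap('scene','scene4');st=ctrl.read_state();print(st['wrist_force'],st['ee_pos'])
b=cv2.resize(s['image'][180:270,250:360],(770,600),interpolation=cv2.INTER_CUBIC)
cv2.imwrite('pics/e4.png',cv2.cvtColor(b,cv2.COLOR_RGB2BGR))
```

```text
[ 0.30666765 -1.16137239  4.55685234] [578.2500929  253.18218392 187.42929534]
```

View pics/e4.png

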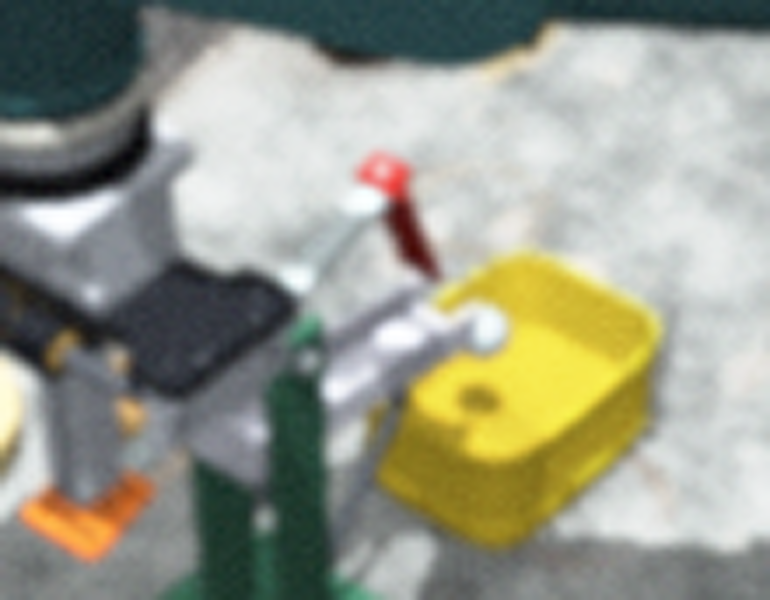

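The gate is lifted, and the first ball is just leaving the chute at (488,330). I'll hold.

servo_tool:
  rotation:
    - [0,0,0]
    - [0,0,0]
    - [0,0,0]
    - [0,0,0]
    - [0,0,0]
    - [0,0,0]
    - [0,0,0]
    - [0,0,0]
    - [0,0,0]
    - [0,0,0]
    - [0,0,0]
    - [0,0,0]
    - [0,0,0]
    - [0,0,0]
    - [0,0,0]
    - [0,0,0]
    - [0,0,0]
    - [0,0,0]
  delta_pos:
    - [0,0,0]
    - [0,0,0]
    - [0,0,0]
    - [0,0,0]
    - [0,0,0]
    - [0,0,0]
    - [0,0,0]
    - [0,0,0]
    - [0,0,0]
    - [0,0,0]
    - [0,0,0]
    - [0,0,0]
    - [0,0,0]
    - [0,0,0]
    - [0,0,0]
    - [0,0,0]
    - [0,0,0]
    - [0,0,0]
  grip: [1,1,1,1,1,1,1,1,1,1,1,1,1,1,1,1,1,1]

```text
time_s: 16.45
ee_pos: [577.7, 253.2, 186.9]
tool_rot: [3.141, -0.0, 1.457]
wrist_force: [2.7, 0.8, 3.5]
width: 0.4
grip_force: 1.9
```

Run:
```python
from h import *
s=snap('scene','scene5')
b=cv2.resize(s['image'][180:270,250:360],(770,600),interpolation=cv2.INTER_CUBIC)
cv2.imwrite('pics/e5.png',cv2.cvtColor(b,cv2.COLOR_RGB2BGR))
```

```text
(no output)
```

View pics/e5.png

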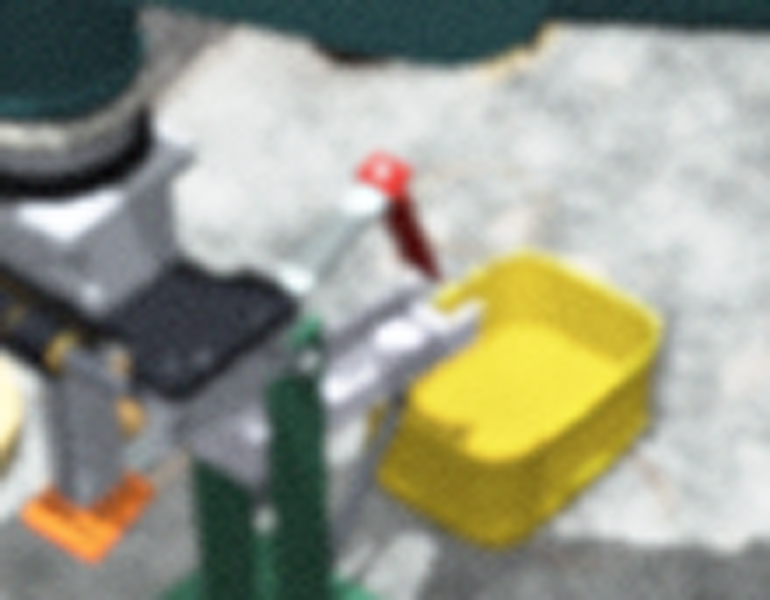

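The chute looks empty, but the balls are hidden behind the near wall in this view. I've used all ten pictures, so I'll check numerically from the top camera.

Run:
```python
from h import *
c=snap('top','top5');hsv=cv2.cvtColor(c['image'],cv2.COLOR_RGB2HSV)
o=load('top3')['image'];ho=cv2.cvtColor(o,cv2.COLOR_RGB2HSV)
print('sat before');print(ho[192:224,290:330:1,1][::2,::2]);print('sat now');print(hsv[192:224,290:330,1][::2,::2])
print('val now');print(hsv[192:224,290:330,2][::2,::2])
d=np.array([.113,.9936]);pv=np.array([566.4,152])
for k in(0,-40,-75,-90,-105,-125):print(k,np.round(proj(c,[*(pv+k*d),122+(125+k)*.158+12]),1),np.round(proj(load('scene5'),[*(pv+k*d),122+(125+k)*.158+12]),1))
```

```text
sat before
[[ 13  15  14  23  25  26  29  18  19  14  16  12  15  16  17  17  17  15
   16  14]
 [ 15  14  30 146 217 243 224 191 138  91  74  49  29  19  19  19  17  13
   13  13]
 [ 49  18 126 185 232 255 255 255 255 255 255 255 255 242 220 141  70  23
   15  18]
 [ 28   2  15  13  59 255 255 255 255 255 255 255 255 255 255 255 255 126
   21  13]
 [ 10   7   9   3  83 255 255 255 255 255 255 255 255 255 255 255 255 255
   53  18]
 [  6   9   9   1 128 255 255 255 255 255 255 255 255 255 255 255 255 255
  100  16]
 [  9   8   6   6 173 255 255 255 255 255 255 255 255 255 255 255 255 255
   84  18]
 [  6   8   3  15 167 255 255 255 255 255 255 255 255 255 255 255 255 255
   71  15]
 [ 60 247 250 217 255 255 255 255 255 255 255 255 255 255 255 255 255 255
   42  16]
 [ 59 255 255 255 255 255 255 255 255 255 255 255 255 255 255 255 255 255
   45  12]
 [ 60 255 255 255 255 255 255 255 255 255 255 255 255 255 255 255 255 201
   23  11]
 [ 65 255 255 255 255 255 255 255 255 255 255 255 255 255 255 255 255 160
   16  18]
 [ 21 136 255 255 255 255 255 255 255 255 255 255 255 255 255 255 255
[... 2501 characters left out ...]
 94  95 106 110 114 188 224 224 222 217 218 219 219 218 218 220 191 116
   88 136]
 [ 84 102 106 113 116 150 222 225 223 220 220 221 221 221 219 222 173 115
   95 156]
 [ 83  99 117 131 133 152 215 222 220 219 221 224 225 223 224 222 168 113
  105 154]
 [ 83  83 103 116 131 153 164 162 165 193 182 201 209 220 226 216 150  93
  130 144]
 [ 95  89  86  82  89 103 157 137 138 136 131 149 165 178 181 179 112 109
  134 158]
 [105 110 103  87  87  92 130 148 159 148 151 156 148 145 141 141 151 151
  146 151]]
0 [264.8 198.1] [287.7 241. ]
-40 [275.4 199.6] [296.8 235.2]
-75 [284.6 200.9] [304.5 230.3]
-90 [288.5 201.5] [307.7 228.2]
-105 [292.4 202.1] [310.8 226.2]
-125 [297.6 202.8] [315.  223.6]
```

Run:
```python
from h import *
np.set_printoptions(linewidth=200)
snap('scene','scene6')
for f in('scene1','scene3','scene4','scene5'):
    g=cv2.cvtColor(load(f)['image'],cv2.COLOR_RGB2GRAY);print(f);print(g[222:242,292:324])
c=load('top5');
for f in('top0','top3','top5'):
    g=cv2.cvtColor(load(f)['image'],cv2.COLOR_RGB2GRAY);print(f);print(g[194:208,268:302])
```

```text
scene1
[[249 251 252 251 245 231 202 186 184 174 133  81  48  45  44  52  78 139 191 213 217 218 215 216 215 216 216 216 217 217 214 217]
 [251 251 250 243 223 195 180 184 191 183 146  83  51  49  46  49  74 124 183 211 219 216 216 215 216 216 216 217 215 215 215 217]
 [252 250 238 215 187 180 180 186 192 181 154  95  58  45  50  46  75 125 182 214 219 216 217 219 219 223 221 219 216 219 217 217]
 [248 235 201 184 189 186 185 182 185 184 162 113  63  51  48  52  76 131 194 219 220 219 220 225 228 233 228 223 219 217 219 220]
 [230 198 174 174 195 198 192 183 181 178 167 142 111  78  58  57  81 164 229 236 228 225 230 237 238 233 229 225 222 221 222 223]
 [193 166 158 170 192 203 198 180 176 178 195 205 185 141  97  60  79 183 247 251 245 237 236 241 233 216 217 220 224 224 224 222]
 [166 155 144 149 171 193 188 173 167 203 235 244 238 207 150  90  89 182 249 254 251 242 230 219 194 186 198 215 220 219 210 202]
 [151 138 108 115 142 164 160 149 177 229 249 251 248 237 192 125  99 173 243 251 248 232 204 176 160 160 174 185 194 185 166 154]
 [128 110  80  88 125 154 158 164 198 236 249
[... 14567 characters left out ...]
100]
 [ 85 107 131 168 186 190 189 182 173 176 191 202 188 172 164 163 164 166 164 165 159 150 128 123 129 176 203 207 212 190 141 107 101 100]
 [ 46  64  82 108 116 112 115 125 142 155 165 168 160 145 134 133 139 144 155 165 164 154 157 171 173 194 218 222 217 180 129 104 100 100]
 [ 29  36  48  54  56  57  62  75  91 100 103 100  94  92  90  98 112 129 148 152 142 136 150 159 162 178 211 223 215 172 122 100 100 102]
 [ 24  30  37  42  47  53  58  71  68  68  66  65  66  79  85  93 103 113 122 119 110 110 123 144 157 169 192 201 194 160 118 107 112 119]
 [ 22  27  31  46  54  54  57  64  68  70  70  67  74 105 128 133 136 137 130 127 128 129 123 118 111 113 121 128 131 123 112 129 144 151]]
```

Ball 1's and ball 2's old places in the chute now read as smooth floor. I'll release the lever and return to the exact hover pose of `top3`/`scene3`, so I can difference the images.

servo_tool:
  rotation:
    - [0,0,0]
    - [0,0,0]
    - [0,0,0]
    - [0,0,0]
    - [0,0,0]
    - [0,0,0]
    - [0,0,0]
    - [0,0,0]
    - [0,0,0]
    - [0,0,0]
    - [0,0,0]
    - [0,0,0]
    - [0,0,0]
    - [0,0,0]
    - [0,0,0]
    - [0,0,0]
  delta_pos:
    - [0,0,0.01]
    - [0,0,0.025]
    - [0,0,0.04]
    - [0,0,0.055]
    - [0,0,0.07]
    - [0,0,0.085]
    - [0,0,0.11]
    - [0,0,0.17]
    - [0,0,0.25]
    - [0,0,0.32]
    - [0,0,0.3575]
    - [0,0,0.3575]
    - [0,0,0.3575]
    - [0,0,0.3575]
    - [0,0,0.3575]
    - [0,0,0.3575]
  grip: [1,1,1,1,1,1,1,1,1,1,1,1,1,1,1,1]

```text
time_s: 17.93
ee_pos: [577.2, 252.9, 327.5]
tool_rot: [-3.138, 0.002, 1.457]
wrist_force: [0.3, -0.3, 0.8]
width: 0.5
grip_force: 0.0
```

Run:
```python
from h import *
for n in('top','scene'):
    b=snap(n,n+'7')['image'].astype(int);a=load(n+'3')['image'].astype(int)
    m=(np.abs(cv2.GaussianBlur((b-a).astype(np.float32),(3,3),0)).max(2)>25).astype(np.uint8)
    k,l,st,ce=cv2.connectedComponentsWithStats(m)
    for i in range(1,k):
        if st[i,4]>=3:
            q=l==i;print(n,st[i],ce[i].round(1),a[q].mean(0).round(),b[q].mean(0).round())
d=np.array([.113,.9936]);dr=np.array([548.2,-10])
for k in(48,30,0,-40):print(k,proj(load('top7'),[*(dr+k*d),15]),proj(load('scene7'),[*(dr+k*d),15]))
```

```text
top [213 143   4   3   9] [214.6 144.1] [94. 99. 70.] [137. 125.  80.]
top [219 142  48 137 526] [238.8 195.8] [88. 88. 78.] [57. 69. 65.]
top [176 155  33  83 275] [190.1 195. ] [ 80. 113. 111.] [130. 142. 134.]
top [295 160   2   3   4] [295.5 161. ] [173. 155. 122.] [137. 121.  92.]
top [263 163   3   4   8] [264.4 164.2] [123. 124. 117.] [157. 159. 150.]
top [184 165   3   7   7] [185. 168.] [32. 69. 69.] [ 53. 108. 109.]
top [187 165   2   5   5] [187.4 167. ] [ 53. 107. 108.] [34. 71. 71.]
top [298 166   2   3   5] [298.4 166.8] [173. 143.  91.] [132. 110.  73.]
top [187 173  20  50 103] [197.1 197.5] [19. 43. 43.] [36. 80. 81.]
top [221 172   4  10  20] [222.6 176.2] [38. 80. 80.] [20. 43. 43.]
top [261 178   2   3   4] [261.8 179. ] [112. 113. 104.] [148. 148. 138.]
top [196 181   9  20  71] [200.2 189.7] [109. 108.  98.] [50. 56. 52.]
top [204 181  10  22  81] [208.9 190.2] [90. 94. 92.] [134. 136. 131.]
top [222 185   8   7  31] [225.7 188. ] [ 97. 119. 118.] [119. 129. 127.]
top [228 195   8  14  67] [231.1 202.3] [ 95. 116. 111.] [100. 105.  99.]
top [275 199  13   6  55]
[... 5454 characters left out ...]
 140.] [166. 178. 182.]
scene [474 360   2   2   4] [474.5 360.5] [127. 132. 140.] [ 94. 101. 108.]
scene [521 371   5   3   8] [523.  372.1] [115. 126. 132.] [157. 165. 172.]
48 (np.float64(296.42279038202923), np.float64(206.51239071087852)) (np.float64(312.9020376829204), np.float64(251.91701493425091))
30 (np.float64(300.77349776376514), np.float64(207.0410314161628)) (np.float64(316.400359132751), np.float64(248.84510247118368))
0 (np.float64(308.02626826277236), np.float64(207.92229264001705)) (np.float64(322.11996234329877), np.float64(243.82265938290436))
-40 (np.float64(317.6997248141885), np.float64(209.09768377648948)) (np.float64(329.537804325537), np.float64(237.30897516003097))
```

Run:
```python
from h import *
np.set_printoptions(linewidth=220)
a=load('top3')['image'].astype(int)
b=np.mean([camera('top')['image'].astype(float) for _ in range(6)],0)
s=np.mean([camera('scene')['image'].astype(float) for _ in range(6)],0)
np.save('pics/top8.npy',b);np.save('pics/scene8.npy',s)
for ch in(0,2):
  print('before',ch);print(a[198:222,290:322,ch]);print('now',ch);print(b[198:222,290:322,ch].round().astype(int))
print('scene blue-diff');print((s-load('scene3')['image'])[228:262,305:345,2].round().astype(int))
```

```text
before 0
[[128 130 130 121 116 133 159 170 164 141 120 112 113 120 145 175 191 194 195 191 183 177 175 170 163 156 150 139 136 133 132 135]
 [144 147 148 146 146 145 156 170 156 135 126 124 125 142 182 205 210 212 213 212 209 204 199 196 195 192 189 181 175 163 150 138]
 [154 167 168 169 168 166 176 189 163 136 129 128 130 148 191 211 215 216 215 216 217 215 214 212 212 212 210 209 206 199 192 173]
 [157 169 172 172 172 173 178 185 160 136 131 129 130 147 190 209 214 213 215 215 216 215 215 217 216 215 217 218 218 218 215 207]
 [158 170 172 171 172 173 171 166 147 134 132 130 129 148 190 208 211 212 212 214 214 216 216 217 217 218 218 220 221 222 221 220]
 [152 163 171 174 172 173 170 155 139 133 133 131 130 148 188 207 211 212 213 213 214 214 214 215 218 219 222 221 222 223 223 222]
 [142 149 159 167 173 174 170 151 137 131 131 133 131 144 180 206 211 212 212 210 213 214 214 216 218 220 223 224 224 223 225 223]
 [121 127 142 155 170 176 171 153 136 126 128 131 132 135 159 194 209 214 212 212 213 212 215 217 219 221 222 223 224 226 224 225]
 [ 92 111 126 138 160 165 158 147 130 118 1
[... 11053 characters left out ...]
0   0   0   0   0   0   0   0   0   0   0   0   0   0   0   0]
 [ 92  97  95  85  73  64  58  50  39  31  28  26  11   0   0   0   0   0   0   0   0   0   0   0   0   0   0   0   0   0   0   0]
 [ 93  97  95  91  84  77  71  70  70  72  71  68  58  48  36  28  24  27  35  37  32  21   4   0   0   0   0   0   0   1  19  43]
 [ 96 100 101  98  92  82  72  73  78  83  82  81  75  68  64  64  68  78  94  98  94  87  78  67  59  51  49  53  54  78  90  99]]
scene blue-diff
[[-124  -82  -32 ...    3   -1   -3]
 [-173 -119  -54 ...   -1   -3   -8]
 [-146 -118  -53 ...   -2   -6   -4]
 ...
 [   0    2   -2 ...   -2   -1    2]
 [   2   -2   -1 ...    1    0    3]
 [   0    2    3 ...    4   -5   -2]]
```

Run:
```python
from h import *
np.set_printoptions(linewidth=220,threshold=100000)
def cmp(x,y,th):
    d=cv2.GaussianBlur((y.astype(np.float32)-x.astype(np.float32)),(3,3),0)
    m=(np.abs(d).max(2)>th).astype(np.uint8);k,l,st,ce=cv2.connectedComponentsWithStats(m)
    for i in range(1,k):
        if st[i,4]>=3:q=l==i;print(st[i],ce[i].round(1),x[q].mean(0).round(),y[q].mean(0).round())
print('scene4-5');cmp(load('scene4')['image'],load('scene5')['image'],15)
print('scene5-6');cmp(load('scene5')['image'],load('scene6')['image'],15)
print('scene7-8');cmp(load('scene7')['image'],np.load('pics/scene8.npy'),15)
g=np.load('pics/scene8.npy');print(cv2.cvtColor(g.astype(np.uint8),cv2.COLOR_RGB2GRAY)[222:242,292:324])
b=np.load('pics/top8.npy');print(cv2.cvtColor(b.astype(np.uint8),cv2.COLOR_RGB2GRAY)[194:208,268:302])
print('scene tub blue');print(g[225:262:1,308:346,2].round().astype(int))
```

```text
scene4-5
[301 127   2   2   3] [301.3 127.7] [122. 153. 158.] [146. 169. 170.]
[335 139   2   2   4] [335.5 139.5] [ 77. 119. 125.] [ 52. 103. 112.]
[228 164   3   3   8] [228.9 165.1] [129. 135. 138.] [101. 111. 113.]
[240 183   2   2   4] [240.5 183.5] [98. 96. 94.] [72. 72. 72.]
[253 198   4   4  14] [254.5 199.3] [181. 183. 176.] [150. 153. 149.]
[271 199   2   2   3] [271.3 199.7] [120. 123. 130.] [101. 104. 108.]
[275 200   2   3   6] [275.5 201. ] [183. 187. 193.] [204. 210. 215.]
[230 204   3   5   8] [230.9 205.6] [ 92.  96. 104.] [67. 70. 77.]
[316 224   8  11  64] [319.6 229.1] [215. 210. 165.] [221. 203.  84.]
[251 227   2   2   3] [251.3 227.3] [61. 61. 61.] [82. 79. 68.]
[315 237   8   7  46] [318.5 240. ] [206. 181.  54.] [244. 228.  73.]
[268 240   4   3   8] [269.5 241. ] [178. 154. 122.] [155. 137. 110.]
scene5-6
scene7-8
[249  56  25  10  37] [260.5  59.4] [ 73. 102. 116.] [ 77. 124. 134.]
[252  59  69  37 137] [285.8  77. ] [ 67. 117. 123.] [ 55.  95. 100.]
[250  62   8   3   9] [253.8  62.8] [ 64. 112. 119.] [ 76. 133. 140.]
[277  68  11   6  13] [282.2  70.4] [ 
[... 13856 characters left out ...]
32  36  50  70  86  94  99 106 114 119 126 128 130 139 153 157 158 151 141 136]
 [113 108  96  78  60  43  33  29  29  32  32  33  33  34  34  34  31  31  38  54  75  95 104 108 105 104 110 122 132 130 135 140 145 146 142 137 130 129]
 [114 115 105  94  80  65  54  39  32  34  33  33  35  35  35  31  33  40  61  81  98 111 116 110 108 103 111 123 135 138 139 146 146 146 140 140 137 133]
 [115 110 105  99  93  86  78  64  51  42  34  32  32  32  33  38  44  63  85 101 111 117 118 113 108 107 115 127 134 140 141 145 146 143 144 142 143 136]
 [109 110 107 104 103 102  98  90  78  68  56  50  44  44  48  54  70  88 104 112 116 121 119 114 110 112 119 126 133 139 144 145 145 144 142 140 138 131]]
```

```bash
python3 -c "
from h import *
print(ctrl.read_state()['wrist_force'],ctrl.hand_in())"
```

```text
the job is handed in; nothing more can be done
[-0.6234723  -1.01402902 -0.25385242] None
```

I pushed the tub under the chute, pressed the lever until both balls had left the chute, let it go so the gate shut, and handed in; I never saw the balls in the tub, since the chute and near wall hide that part of it, but neither showed up on the bench.

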